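# Seat a plug-in board with its ejector levers

### The job

Take the board with the stepped shoulders out of the rack and lower it, contact edge down, into the guides of the card socket in the open amplifier chassis, between its two swung-out ejector levers. Then swing both levers inward until they stand fully home, so that they draw the board down and lock it, and let go. Be gentle: nothing in the chassis may be forced, and the other board and the things lying on the bench stay where they are.

Things in the scene. Friction and masses are not known exactly. Their poses are not given: they have to be found in the camera images.
- board: The board to seat: upright green circuit board, 4 mm thick, like an upside-down T: lower part 150 mm long, 46 mm high; upper part 114 mm long, up to 100 mm; so an 18 mm shoulder at each end. About 0.22 kg, parts up to 16 mm off both faces, 30 mm or more from its middle. Starts 25 mm deep in a rack slot. Origin: centre of bottom edge; x normal to it, y along it, z up. Either way round fits.
- grip (a point): Point on the board, on its middle line 90 mm above its bottom edge: centre of an aluminium grip 10 mm thick, 36 mm long (along board y), reaching from 72 to 104 mm above the bottom edge. Place to pinch it from above.
- spare: Another green board in the other slot of the rack, a plain rectangle 114 mm long and 80 mm high without shoulders, with a 10 mm thick grip in the middle of its top. To be left alone. Origin: centre of its bottom edge; axes as for the board.
- rack: Fixed black board rack, 150 x 190 mm, 35 mm high, with two parallel slots 70 mm apart, 25 mm deep, that run along its y. Origin: centre of its underside.
- chassis: Open aluminium amplifier chassis, fixed, 210 mm (x) by 380 mm (y), walls 50 mm high. The card socket runs along its y; all else in it is no higher than the walls. Origin: centre of the underside. Pushing the chassis or its levers with over 30 N, or pressing the board into it with over 45 N, counts as forcing.
- seat (a point): Centre of the slot floor of the socket, 10 mm above the bench; slot along y, x across. Slot 6.4 mm wide, 153 mm long; end guide posts 38 mm high above this point, flared lead-ins up to 44 mm. Sprung contacts hold a loose board with its bottom edge about 9 mm above this point; seated about 1 mm above. Seating takes about 6 N at each end.
- ejector_left (a joint): Black ejector lever at the socket's +y end. 0 rad = home (upright, its nose hooked over the board's shoulder, holding it down; hard stop); about 1.1 rad at the start = swung outward, tip towards chassis +y. Stiff pivot (0.2 N m), stays where left; pushed along its arc at the tip it takes about 5 to 10 N, pushed level when far out it jams. Arm 8 mm thick.
- ejector_right (a joint): The same lever, mirrored, at the -y end of the socket; 0 rad = home, grows as it swings outward towards chassis -y.
- left_tip (a point): Centre of the 10 mm round, 18 mm wide cross bar at the left lever's free end, 46 mm from its pivot; moves with the lever.
- right_tip (a point): The same point on the right lever.
- left_pivot (a point): Pivot axis of the left lever (axis along chassis x), 51 mm above the seat, 93 mm from it along the slot. The steel cheeks beside it end 5 mm above it.
- right_pivot (a point): The same for the right lever.
- tape: Loose roll of yellow tape lying flat, 84 mm across, 24 mm high; leave it. Origin: centre of its underside.
- driver: Loose screwdriver lying on the bench; leave it.
- spool: Loose small metal solder spool standing flat, 52 mm across, 32 mm high; leave it. Origin: centre of its underside.

How it is judged:
By the outcome, as a careful person would: the job done as asked, in the order asked, and still so for the second after the job is handed in, with the robot touching nothing.
It also fails if it takes over 72 s, if anything falls off the work surface, if the arm or the gripper's body presses on something with over 40 N, if the wrist force passes 120 N, or if a joint passes its speed limit or range.

### The arm

A 7-joint arm with a two-finger parallel gripper is mounted at the origin on the work surface. World frame = base frame: x ahead of the robot, y to its left, z up, the work surface at z = 0. Lengths are in m, angles in degrees, forces in N, time in s.
With the tool pointing down it reaches from about 0.425 to 1.025 m from the base axis. Payload 9.4 kg.
Tool frame: the origin (TCP) lies at the very end of the fingers, on their centre line; the grasp point (between the pads) lies 19 mm behind it; z points along the fingers, y is the direction in which the jaws open and shut (so a half turn about z gives the same grasp; the last joint's range is limited). The gripper opens to 85 mm and grips with 20 to 120 N. Pads are 22 mm wide; open, the fingers measure 114 mm over their backs; the gripper's body (76 mm by 85 mm) begins 54 mm behind the grasp point. The pads swing forward as they close: fully open they stand 13 mm farther back than shut.
Start: joints at [-70.399, 34.337, -0.143, 91.639, 0.103, 54.024, -4.572], TCP at [0.295, 0.662, 0.231] pointing down, gripper open.
Joint ranges: [-147.43, 147.43], [-19.82, 112.94], [-74.19, 73.91], [6.32, 146.72], [-59.91, 239.91], [6.04, 106.73], [-150.56, 150.56]. Speed limits (degrees/s): [127.2, 127.2, 172.46, 172.46, 180, 180, 180].

### API

Orientations are given as [roll, pitch, yaw] about the fixed x, y, z axes, in that order (R = Rz(yaw) Ry(pitch) Rx(roll)).
In Python, from cell import manip gives the robot as it stands.
- The arm moves only by the shell command python3 -m crank 'ROWS'. ROWS is JSON, one flat list of numbers, 7 for each row, row after row: the shift along the tool's x, y, z in mm, then the turn, a rotation vector about the tool's x, y, z in degrees, then the closure, from -1 (fully open) to 1 (shut). In form: [dx, dy, dz, rx, ry, rz, jaw, dx, dy, dz, rx, ry, rz, jaw, ...]. A call has exactly 10 rows; each row is the pose to reach, as a shift and turn from the pose measured when the call began, along the tool's axes at that moment; what a row does not reach only later rows make up. A row lasts 1/8 s, in which the tool goes at most 62.5 mm and 10.7 degrees, less where a joint would pass 70% of its speed; a pose out of reach is approached as far as the arm can. A call with a gripper value outside its range is refused whole. The fingers move at their own pace and stop on an object; the grip force is fixed at half the most. Time passes only in rows, so rows that repeat a pose let the fingers close, or fill a call up. It gives the time, the measured TCP pose, the force and the opening at its end, in the units of the state.
- manip.get_obs(): the state, without advancing time (a new reading comes with each control period).
- manip.read_camera(name): name is "side" or "top"; returns a dict with "pixels" (384x512x3 uint8, blue, green, red), "fx", "fy", "cx", "cy" (pixels), "eye" and "attitude" of the camera in the world. Camera axes: x right, y up, looking along -z (the intrinsics and any distortion apply to the point x, -y, -z); pixel columns grow to the right and rows downward; lengths in m; the calibration is good to about 2 mm. A picture is of the moment at which its call begins. There is no depth.
- manip.job_done(): hands the job in, once; it reports no verdict.
The state is a dict: "time": time; "joints": joint angles; "dq": joint speeds; "joint_torque": joint torques, N m; "ee_pos": TCP position; "eef_rot": TCP orientation; "force": force on the tool from outside, world axes, zero at the start; "ft_torque": the same for the moment, N m; "gripper_width": opening from 0.0 (shut) to 1.0 (fully open).
Only numpy, scipy, OpenCV 4.12 (cv2) and the standard library are available. Lean on these libraries where they do the work, as an engineer would, in place of code of your own. Each camera call takes 0.05 s, during which the arm holds its last target. There are 200 camera calls.

## Working session

There is one attempt and no reset: what is moved stays moved. The work goes in short steps, Python scripts to look and compute and a shell command to move; the robot and the scene stay as the last step left them, time stands still between calls to the robot, and variables do not carry over. Pictures are saved under pics/ and viewed, about 8 in all and at most 12, crops included, and the job is handed in when it is done.

```bash
mkdir -p pics; ls
python3 - <<'E'
from cell import manip
import cv2
for n in("top","side"):
    c=manip.read_camera(n); cv2.imwrite(f"pics/{n}0.png",c["pixels"]); print({k:v for k,v in c.items() if k!="pixels"})
print(manip.get_obs())
E
```

```text
pics
{'fx': 483.283101027346, 'fy': 483.283101027346, 'cx': 253.71062301280998, 'cy': 190.2407117510561, 'eye': array([0.44207317, 0.02974788, 1.37427774]), 'attitude': array([  2.18797786,   0.26028451, -90.2184622 ])}
{'fx': 455.280600314583, 'fy': 455.280600314583, 'cx': 252.78458870699214, 'cy': 200.43931030494224, 'eye': array([-0.12292149, -0.68437659,  1.10083112]), 'attitude': array([ 42.95108073,   0.76811871, -41.83003693])}
{'time': 0.1, 'joints': array([-70.39778403,  34.37922035,  -0.1444785 ,  91.67635989,
         0.10169379,  54.02455486,  -4.57106202]), 'dq': array([ 0.02112735, -0.1007296 , -0.01198809, -0.11865402,  0.01534581,
       -0.03730891,  0.10352814]), 'joint_torque': array([ 5.45601040e-03, -7.77982306e+01,  1.56971656e+00, -2.58627945e+01,
        1.26050395e-02,  5.49600780e-03, -3.44047555e-05]), 'ee_pos': array([0.29469252, 0.66194061, 0.23051253]), 'eef_rot': array([-1.79920297e+02,  7.00607025e-03,  1.56005821e+02]), 'force': array([-0.35969606, -0.31620581, -0.14400794]), 'ft_torque': array([ 2.71650870e-05, -2.22501029e-03,  4.53457685e-02]), 'gripper_width': 1.000571089408042}
```

View pics/top0.png

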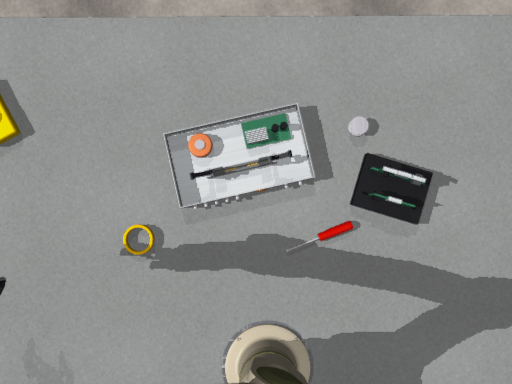

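View pics/side0.png

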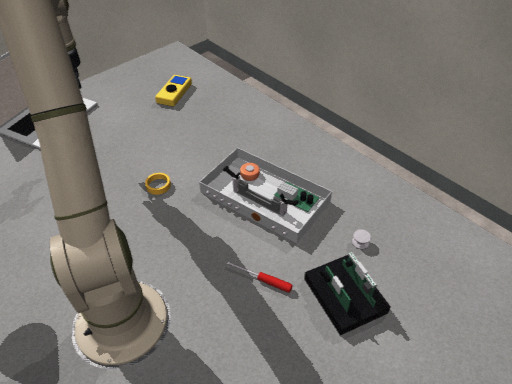

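The top view shows the chassis at about (240,155), with its socket running from (195,176) to (290,154). The rack is at (392,188), with boards at (398,174) and (390,199). I can't tell yet which board has shoulders, so I'll zoom in on both views.

Run:
```python
import cv2,numpy as np
t=cv2.imread("pics/top0.png");s=cv2.imread("pics/side0.png")
r=lambda im,x,y,w,h,k:cv2.resize(im[y:y+h,x:x+w],None,fx=k,fy=k,interpolation=cv2.INTER_CUBIC)
a=np.hstack([r(t,345,145,100,80,4),r(s,295,245,100,80,4)])   # 800x320
b=r(t,160,95,160,56*2//2+56,5)
b=r(t,160,100,160,56,2.5)
cv2.imwrite("pics/c1.png",np.vstack([a,np.hstack([r(t,160,100,160,112,2.5),r(s,195,145,142,100,2.8)[:280,:400-0] if 0 else cv2.resize(s[145:245,195:337],(400,280),interpolation=cv2.INTER_CUBIC)])]))
```

```text
(no output)
```

View pics/c1.png

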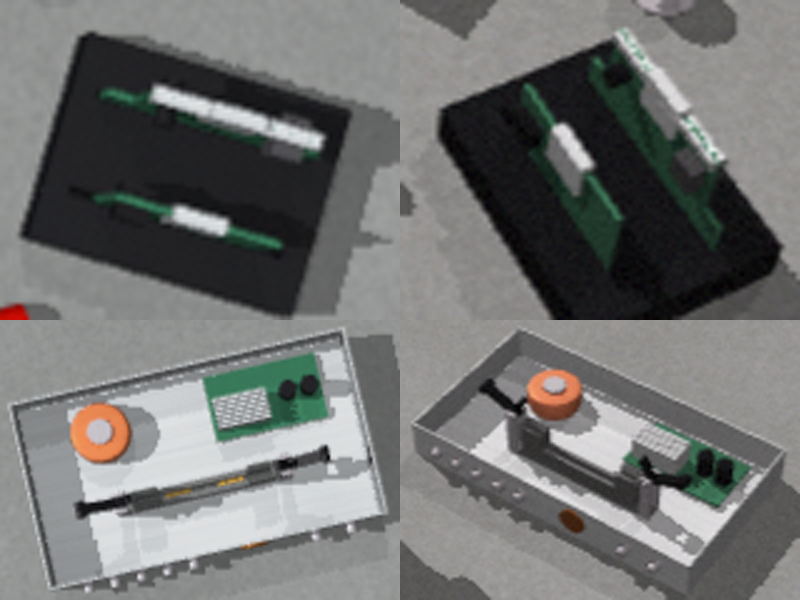

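The far board, at top (404,174), is the one with shoulders: its lower part sticks out at both ends below the white top strips. The near board is the plain spare. Both levers are swung out, with tips at about top (193,176) and (289,154). Next I'll measure these points.

```bash
cat > h.py <<'E'
import numpy as np,cv2
from scipy.spatial.transform import Rotation as Ro
from cell import manip
def cam(n,save=None):
    c=manip.read_camera(n)
    if save: cv2.imwrite(save,c["pixels"])
    return c
def R(c): return Ro.from_euler("xyz",c["attitude"],degrees=True).as_matrix()
def ray(c,p):
    d=np.array([(p[0]-c["cx"])/c["fx"],-(p[1]-c["cy"])/c["fy"],-1]); return R(c)@d
def onz(c,p,z):
    d=ray(c,p); return c["eye"]+d*(z-c["eye"][2])/d[2]
def proj(c,P):
    q=(np.asarray(P)-c["eye"])@R(c); return np.array([c["cx"]-c["fx"]*q[...,0]/q[...,2],c["cy"]+c["fy"]*q[...,1]/q[...,2]]).T
def tri(c1,p1,c2,p2):
    d1,d2=ray(c1,p1),ray(c2,p2); A=np.array([d1,-d2]).T
    s=np.linalg.lstsq(A,c2["eye"]-c1["eye"],rcond=None)[0]
    a=c1["eye"]+s[0]*d1;b=c2["eye"]+s[1]*d2; return (a+b)/2,np.linalg.norm(a-b)
E
python3 - <<'E'
from h import *
np.set_printoptions(precision=4,suppress=True)
c=cam("top");s=cam("side")
f=lambda u,v:(345+u/4-.4,145+v/4-.4)
g=lambda u,v:(160+u/2.5-.3,100+(v-320)/2.5-.3)
print("rack",*[onz(c,f(*p),.035)[:2] for p in[(85,33),(350,110),(292,315),(22,237)]])
print("chassis",*[onz(c,g(*p),.05)[:2] for p in[(12,405),(343,330),(385,515),(55,588)]])
T=[onz(c,g(*p),.082)[:2] for p in[(82,509),(323,454)]];print("tips",T,np.linalg.norm(T[0]-T[1]),(T[0]+T[1])/2)
hsv=cv2.cvtColor(c["pixels"],cv2.COLOR_BGR2HSV)
m=((hsv[...,2]>190)&(hsv[...,1]<40)).astype(np.uint8); M=np.zeros_like(m);M[150:188,370:440]=m[150:188,370:440]
r=cv2.minAreaRect(cv2.findNonZero(M));print(r); b=cv2.boxPoints(r);print([onz(c,p,.112)[:2] for p in b],onz(c,r[0],.112))
M=np.zeros_like(m);M[188:210,370:420]=m[188:210,370:420];r=cv2.minAreaRect(cv2.findNonZero(M));print("spare",r,onz(c,r[0],.094))
w=(hsv[140:190,185:300,2]<60);n,l,st,ce=cv2.connectedComponentsWithStats(w.astype(np.uint8));print([(st[i],ce[i]+[185,140]) for i in range(1,n) if st[i,4]>8])
P=f(665-400,90);print("grip side at z .114",onz(s,(295+(665-400)/4-.4,245+85/4-.4),.114))
E
```

```text
rack [ 0.596  -0.2763] [ 0.5416 -0.4592] [ 0.4    -0.4166] [ 0.4545 -0.231 ]
chassis [0.6497 0.2809] [ 0.7312 -0.0845] [ 0.5265 -0.1291] [0.4478 0.2331]
tips [array([0.5322, 0.1994]), array([ 0.5903, -0.0594])] 0.2651554558379159 [0.5612 0.07  ]
((404.0302429199219, 173.89785766601562), (42.32917022705078, 3.40906023979187), 16.50436019897461)
[array([ 0.5432, -0.3037]), array([ 0.5518, -0.3063]), array([ 0.5198, -0.4117]), array([ 0.5113, -0.4091])] [ 0.5315 -0.3577  0.112 ]
spare ((394.4622802734375, 199.632080078125), (11.95036792755127, 3.159292459487915), 15.945395469665527) [ 0.4647 -0.3369  0.094 ]
[(array([103,  11,   4,   6,  15], dtype=int32), array([289.4   , 153.3333])), (array([86, 16,  8,  4, 27], dtype=int32), array([274.1481, 157.3333])), (array([ 6, 30, 22,  9, 80], dtype=int32), array([200.85, 173.6 ])), (array([29, 30,  8,  3, 11], dtype=int32), array([217.    , 170.5455]))]
grip side at z .114 [ 0.5321 -0.3544  0.114 ]
```

```bash
cat >> h.py <<'E'
def go(p,yaw,rp=(180,0)):
    o=manip.get_obs(); T=Ro.from_euler("xyz",o["eef_rot"],degrees=True)
    d=T.inv().apply(np.asarray(p)-o["ee_pos"])*1000
    w=(T.inv()*Ro.from_euler("xyz",[*rp,yaw],degrees=True)).as_rotvec(degrees=True)
    print("t%.2f"%o["time"],o["ee_pos"].round(4),o["eef_rot"].round(1),"F",o["force"].round(1),"g%.2f"%o["gripper_width"],"-> d",d.round(1),"w",w.round(1))
E
python3 -m crank '[-49,-34,0,0,0,4,-0.2, -97,-69,0,0,0,8,-0.2, -146,-103,0,0,0,12,-0.2, -195,-138,0,0,0,16,-0.2, -243,-172,0,0,0,20,-0.2, -292,-206,0,0,0,24,-0.2, -341,-241,0,0,0,28,-0.2, -390,-275,0,0,0,32,-0.2, -438,-310,0,0,0,36,-0.2, -487,-344,0,0,0,40,-0.2]'
python3 -c "
from h import *
go((.5318,-.357,.16),73.4)"
```

```text
time: 1.45
ee_pos: [0.6005, 0.1481, 0.2312]
eef_rot: [-180.0, 0.0, 115.9]
force: [1.1, 0.2, -0.8]
gripper_width: 0.599
t1.45 [0.6005 0.1481 0.2312] [-180.     0.   115.9] F [ 1.1  0.2 -0.8] g0.60 -> d [-424.4 -282.3   71.6] w [-0.   0.  42.5]
```

```bash
python3 -m crank '[-50,-34,0,0,0,5,-0.2, -100,-68,0,0,0,10,-0.2, -150,-101,0,0,0,15,-0.2, -200,-134,0,0,0,20,-0.2, -250,-167,0,0,0,25,-0.2, -300,-200,5,0,0,30,-0.2, -350,-233,10,0,0,36,-0.2, -390,-260,20,0,0,40,-0.2, -424,-282,35,0,0,42.5,-0.2, -424,-282,50,0,0,42.5,-0.2]'
python3 -c "
from h import *
go((.5318,-.357,.081),73.4)
c=cam('top','pics/t1.png');s=cam('side','pics/s1.png')
a=cv2.resize(c['pixels'][140:230,345:445],(400,360),interpolation=2);b=cv2.resize(s['pixels'][225:325,290:390],(400,400),interpolation=2)[:360]
cv2.imwrite('pics/v1.png',np.hstack([a,b]))"
```

```text
time: 2.7
ee_pos: [0.5305, -0.3604, 0.1811]
eef_rot: [180.0, 0.2, 73.1]
force: [-1.0, -0.6, -0.1]
gripper_width: 0.597
t2.70 [ 0.5305 -0.3604  0.1811] [180.    0.2  73.1] F [-1.  -0.6 -0.1] g0.60 -> d [  3.9   0.3 100.1] w [ 0.   0.2 -0.3]
```

View pics/v1.png

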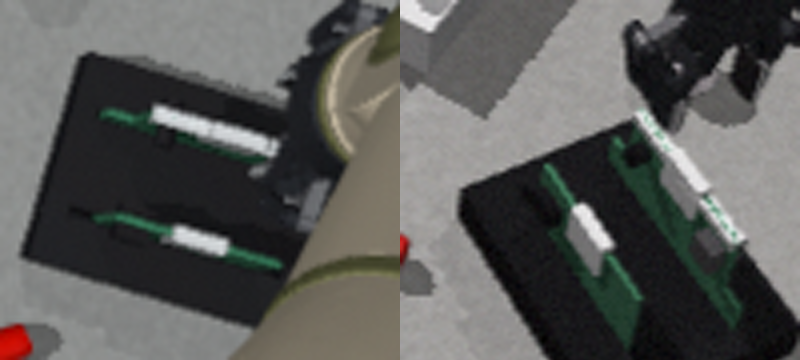

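The gripper hangs over the rack with both boards undisturbed; in the side view the fingers are still well above the board. Now I'll go down and grip.

```bash
python3 -m crank '[4,0,10,0,0,0,-0.2, 4,0,20,0,0,0,-0.2, 4,0,32,0,0,0,-0.2, 4,0,45,0,0,0,-0.2, 4,0,57,0,0,0,-0.2, 4,0,69,0,0,0,-0.2, 4,0,80,0,0,0,-0.2, 4,0,90,0,0,0,-0.2, 4,0,100,0,0,0,-0.2, 4,0,100,0,0,0,-0.2]'
python3 -m crank '[0,0,0,0,0,0,0.1, 0,0,0,0,0,0,0.2, 0,0,0,0,0,0,0.3, 0,0,0,0,0,0,0.4, 0,0,0,0,0,0,0.5, 0,0,0,0,0,0,0.6, 0,0,0,0,0,0,0.7, 0,0,0,0,0,0,1, 0,0,0,0,0,0,1, 0,0,0,0,0,0,1]'
python3 -c "
from h import *
print(manip.get_obs()['ft_torque'])
go((.5318,-.357,.25),73.4)"
```

```text
time: 4.05
ee_pos: [0.5316, -0.3514, 0.0789]
eef_rot: [-179.8, -0.0, 73.4]
force: [-0.1, 0.2, 0.3]
gripper_width: 0.597
time: 5.3
ee_pos: [0.5323, -0.3517, 0.079]
eef_rot: [-179.8, -0.0, 73.4]
force: [4.5, -1.0, -1.0]
gripper_width: 0.108
[-0.23385684 -1.10948683 -0.28532517]
t5.30 [ 0.5323 -0.3517  0.079 ] [-179.8   -0.    73.4] F [ 4.5 -1.  -1. ] g0.11 -> d [  -5.1    0.6 -171. ] w [-0.2 -0.  -0. ]
```

```bash
python3 -m crank '[0,0,-4,0,0,0,1, 0,0,-9,0,0,0,1, 0,0,-16,0,0,0,1, 0,0,-26,0,0,0,1, 0,0,-40,0,0,0,1, 0,0,-60,0,0,0,1, 0,0,-85,0,0,0,1, 0,0,-110,0,0,0,1, 0,0,-130,0,0,0,1, 0,0,-140,0,0,0,1]'
python3 -c "
from h import *
print(manip.get_obs()['ft_torque'])
go((.561,.07,.22),102.6)"
```

```text
time: 6.55
ee_pos: [0.532, -0.3519, 0.2206]
eef_rot: [-179.8, -0.0, 73.4]
force: [-0.0, -0.3, -2.0]
gripper_width: 0.107
[ 0.03069738 -0.02562927  0.02263493]
t6.55 [ 0.532  -0.3519  0.2206] [-179.8   -0.    73.4] F [-0.  -0.3 -2. ] g0.11 -> d [412.5 -93.    1. ] w [ -0.1  -0.1 -29.2]
```

```bash
python3 -m crank '[25,-6,0,0,0,-2,1, 70,-16,0,0,0,-5,1, 125,-28,0,0,0,-9,1, 180,-41,0,0,0,-13,1, 235,-53,0,0,0,-17,1, 290,-65,0,0,0,-21,1, 340,-77,0,0,0,-24,1, 380,-86,0,0,0,-27,1, 404,-91,0,0,0,-29.2,1, 412,-93,0,0,0,-29.2,1]'
python3 -c "
from h import *
go((.561,.07,.22),102.6)
c=cam('top','pics/t2.png');s=cam('side','pics/s2.png')
a=cv2.resize(c['pixels'][85:215,150:330],(400,289),interpolation=2);b=cv2.resize(s['pixels'][100:250,190:340],(400,400),interpolation=2)
a=cv2.copyMakeBorder(a,0,111,0,0,0)
cv2.imwrite('pics/v2.png',np.hstack([a,b]))"
```

```text
time: 7.8
ee_pos: [0.5604, 0.0707, 0.2207]
eef_rot: [-179.8, -0.1, 102.7]
force: [0.2, -0.7, -1.9]
gripper_width: 0.106
t7.80 [0.5604 0.0707 0.2207] [-1.798e+02 -1.000e-01  1.027e+02] F [ 0.2 -0.7 -1.9] g0.11 -> d [-0.9  0.4  0.7] w [-0.2 -0.1  0.1]
```

View pics/v2.png

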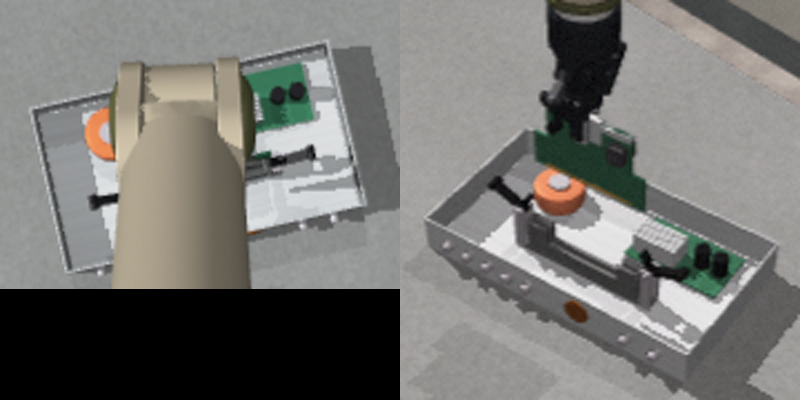

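The board hangs upright above the socket with its contact edge down. In the side view its bottom corners are near (240,160) and (282,178), and the lever tips near (226,169) and (296,202). I'll compare the two using this one camera.

Run:
```python
from h import *
np.set_printoptions(precision=4,suppress=True)
s=cam("side");im=s["pixels"];hsv=cv2.cvtColor(im,cv2.COLOR_BGR2HSV)
m=((hsv[...,0]>50)&(hsv[...,0]<90)&(hsv[...,1]>90)).astype(np.uint8);m[:,:225]=0;m[182:]=0;m[:135]=0;m[:,300:]=0
p=cv2.findNonZero(m)[:,0];
xs=np.unique(p[:,0]);lo=np.array([p[p[:,0]==x,1].max() for x in xs]);print(list(zip(xs,lo)))
for n,q in(("L",(240.4,160)),("R",(282.0,178))): print(n,onz(s,q,.1517))
k=(hsv[...,2]<45).astype(np.uint8)
for x,y in((216,160),(288,192)):
    w=k[y:y+20,x:x+20];print("\n".join("".join("#" if v else "." for v in r) for r in w))
print("expected tips",proj(s,[[.5322,.1994,.082],[.5903,-.0594,.082]]),"corners expected",proj(s,[[.5604-.075*.2181*-1*-1,.0707+.075*.976,.1517],[.5604+.075*.2181,.0707-.075*.976,.1517]]))
u=np.array([-.2181,.976,0]);C=np.array([.5612,.07,0])
for a in(-.0765,.0765):print("post top",proj(s,C+u*a+[0,0,.048]))
cv2.imwrite("pics/v3.png",np.hstack([cv2.resize(im[150:200,215:265],(400,400),interpolation=0),cv2.resize(im[170:220,255:305],(400,400),interpolation=0)]))
```

```text
[(np.int32(241), np.int32(152)), (np.int32(242), np.int32(159)), (np.int32(243), np.int32(160)), (np.int32(244), np.int32(160)), (np.int32(245), np.int32(160)), (np.int32(246), np.int32(160)), (np.int32(247), np.int32(160)), (np.int32(248), np.int32(161)), (np.int32(249), np.int32(161)), (np.int32(250), np.int32(162)), (np.int32(251), np.int32(162)), (np.int32(252), np.int32(163)), (np.int32(253), np.int32(163)), (np.int32(254), np.int32(164)), (np.int32(255), np.int32(164)), (np.int32(256), np.int32(165)), (np.int32(257), np.int32(165)), (np.int32(258), np.int32(166)), (np.int32(259), np.int32(166)), (np.int32(260), np.int32(167)), (np.int32(261), np.int32(167)), (np.int32(262), np.int32(167)), (np.int32(263), np.int32(168)), (np.int32(264), np.int32(169)), (np.int32(265), np.int32(169)), (np.int32(266), np.int32(169)), (np.int32(267), np.int32(170)), (np.int32(268), np.int32(170)), (np.int32(269), np.int32(171)), (np.int32(270), np.int32(171)), (np.int32(271), np.int32(172)), (np.int32(272), np.int32(172)), (np.int32(273), np.int32(173)), (np.int32(274), np.int32(173)), (np.int32(2
[... 580 characters left out ...]

...............#####
................####
...................#
....................
....................
..............####..
.............#####..
.............#####..
.............#####..
.............#####..
............######..
............######.#
............######.#
###.....#....#####.#
###########........#
##########.........#
##########.........#
....#####...........
......##............
....................
....................
....................
....................
....................
....................
expected tips [[226.0738 167.8953]
 [294.9235 201.7819]] corners expected [[239.0839 158.6772]
 [279.3706 177.8508]]
post top [279.1409 201.6711]
post top [240.1603 182.1289]
```

View pics/v3.png

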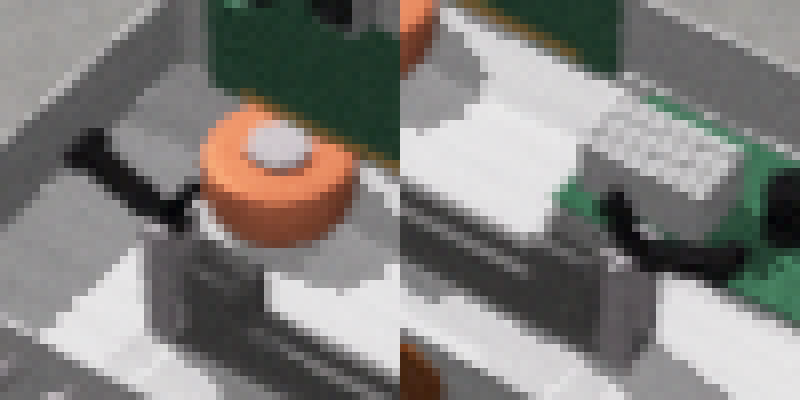

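Run:
```python
from h import *
np.set_printoptions(precision=4,suppress=True)
t=cam("top");s=cam("side");im=cv2.imread("pics/top0.png").astype(int).max(2)
for x0,x1,y0,y1 in((188,202,168,182),(280,295,146,160)):print(im[y0:y1,x0:x1])
L=tri(t,(192.7,175.4),s,(225.8,168.2));Rr=tri(t,(289.2,153.3),s,(296.2,202.1));print(L,Rr,np.linalg.norm(L[0]-Rr[0]),(L[0]+Rr[0])/2)
l,r=[onz(s,q,.1517) for q in((240.7,160.6),(282,178.9))];print("board near bottom",l,r,(l+r)/2,np.linalg.norm(l-r))
a,b=[onz(s,q,.066) for q in((238.2,179.5),(279.5,200.7))];print("cheek inner",a,b,(a+b)/2)
```

```text
[[155 154 154 154 155 201 221 223 223 222 222 223 223 224]
 [153 153 153 154 153 154 214 223 224 224 224 225 226 225]
 [155 154 154 154 154 155 217 226 225 224 225 224 224 223]
 [154 155 156 150 144 153 217 224 224 223 216 207 206 203]
 [155 149 141 116  85 126 190 201 200 200 167 120 112  79]
 [154 124  82  44  26  39  74  72  43  28  26  26  24  26]
 [154 121  80  45  26  25  26  26  28  27  26  26  26  25]
 [154 154  82  39  27  24  26  26  26  26  27  27  26  23]
 [154 154  88  54  35  24  27  24  40  62  66  90 120 123]
 [154 155 107  76  45  24  33  78 127 152 154 179 217 223]
 [151 151 111  75  47  46  83 143 214 223 222 221 222 222]
 [151 151 132  95  91 105 144 151 213 223 224 225 225 224]
 [151 152 151 151 151 152 155 155 216 225 225 225 224 224]
 [151 153 154 155 155 154 155 154 215 224 224 224 223 223]]
[[223 223 223 223 222 222 222 222 221 221 221 222 222 222 222]
 [221 222 221 221 220 220 221 222 221 222 222 223 222 223 224]
 [219 220 220 221 221 221 222 222 222 223 223 224 224 224 224]
 [220 221 221 222 222 222 223 223 213 208 203 220 223 223 222]
 [222 222 222 222 223
[... 283 characters left out ...]
9 220 220]
 [ 73  73  73  72  72  71  73  67  55  69  46  23 180 204 207]
 [ 73  73  75  68  67  71  86  89  90  77  58  77 120 146 151]
 [ 66  72  81  89  91 100 121 146 151 121 108 162 174 173 158]
 [ 88 101 105 143 150 151 151 151 151 151 151 212 223 221 170]
 [151 151 151 152 152 152 153 153 152 152 151 213 223 222 188]]
(array([0.5316, 0.1993, 0.0812]), np.float64(0.001079150903254239)) (array([ 0.5917, -0.0613,  0.0808]), np.float64(0.003267545942054147)) 0.2674214686017601 [0.5616 0.069  0.081 ]
board near bottom [0.5419 0.1337 0.1517] [ 0.5794 -0.011   0.1517] [0.5607 0.0614 0.1517] 0.1495117632129254
cheek inner [0.5363 0.144  0.066 ] [ 0.5696 -0.0141  0.066 ] [0.553  0.0649 0.066 ]
```

```bash
python3 -c "
from h import *
go((.5601,.0758,.131),102.6)"
python3 -m crank '[1,0,9,0.2,0,0,1, 2,0.5,20,0.2,0,0,1, 3,0.5,32,0.2,0,0,1, 4,0.5,44,0.2,0,0,1, 5,0.5,56,0.2,0,0,1, 5,0.5,68,0.2,0,0,1, 5,0.5,78,0.2,0,0,1, 5,0.5,86,0.2,0,0,1, 5,0.5,90,0.2,0,0,1, 5,0.5,90,0.2,0,0,1]'
python3 -c "
from h import *
go((.5601,.0758,.131),102.6)
s=cam('side','pics/s4.png');im=s['pixels']
cv2.imwrite('pics/v4.png',cv2.resize(im[140:215,215:315],(800,600),interpolation=2))"
```

```text
t8.05 [0.5608 0.0676 0.221 ] [-1.799e+02 -1.000e-01  1.024e+02] F [-1.2 -0.7 -1.7] g0.11 -> d [ 8.1  1.4 90. ] w [-0.1 -0.1 -0.2]
time: 9.3
ee_pos: [0.5599, 0.0726, 0.1309]
eef_rot: [-179.6, -0.1, 102.4]
force: [-0.8, 0.8, -3.6]
gripper_width: 0.107
t9.30 [0.5599 0.0726 0.1309] [-1.796e+02 -1.000e-01  1.024e+02] F [-0.8  0.8 -3.6] g0.11 -> d [ 3.1  0.9 -0.1] w [-0.4 -0.1 -0.2]
```

View pics/v4.png

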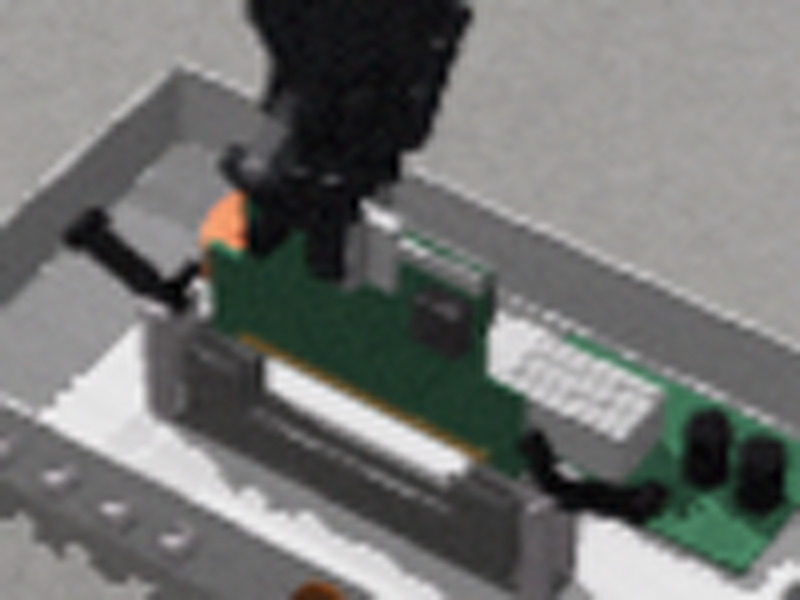

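Run:
```python
from h import *
np.set_printoptions(precision=4,suppress=True)
go((.5601,.0758,.131),102.6)
s=cam("side")
u=np.array([-.2181,.976,0]);n=np.array([.976,.2181,0]);C=np.array([.5616,.069,0])
l,r=[onz(s,q,.0619)+n*.002 for q in((241.0,180.3),(280.0,198.4))];m=(l+r)/2
print(l,r,np.linalg.norm(l-r),"off u,n mm",(m-C)@u*1e3,(m-C)@n*1e3)
tips=[onz(s,q,.0815) for q in((225.8,168.2),(296.2,202.1))];mm=(tips[0]+tips[1])/2;print("side tips",(mm-C)@u*1e3,(mm-C)@n*1e3)
f=lambda P:((proj(s,P)+.5-[215,140])*8).round(0)
print("C-pred board corners near face u+-75:",f([C+u*.075-n*.002+[0,0,.0619],C-u*.075-n*.002+[0,0,.0619]]))
```

```text
t9.35 [0.56   0.0726 0.1311] [-179.7   -0.1  102.4] F [ 0.1  0.6 -3.8] g0.11 -> d [3.1 0.8 0.1] w [-0.3 -0.1 -0.2]
[0.5452 0.1387 0.0619] [ 0.5823 -0.005   0.0619] 0.14841232831935477 off u,n mm -2.5588418159852857 1.6050777105314828
side tips -0.6807909880264182 -0.0008018357712690676
C-pred board corners near face u+-75: [[207. 322.]
 [515. 476.]]
```

```bash
python3 -m crank '[2,0,0,0,0,0,1, 3,0,0,0.2,0,-0.2,1, 3,0,3,0.2,0,-0.2,1, 3,0,5,0.2,0,-0.2,1, 3,0,7,0.2,0,-0.2,1, 3,0,9,0.2,0,-0.2,1, 3,0,11,0.2,0,-0.2,1, 3,0,13,0.2,0,-0.2,1, 3,0,15,0.2,0,-0.2,1, 3,0,15,0.2,0,-0.2,1]'
python3 -c "
from h import *
go((.5601,.0758,.131),102.6);print(manip.get_obs()['ft_torque'])"
```

```text
time: 10.65
ee_pos: [0.5593, 0.0756, 0.1161]
eef_rot: [-179.5, -0.1, 102.6]
force: [0.1, -0.4, -2.8]
gripper_width: 0.106
t10.65 [0.5593 0.0756 0.1161] [-1.795e+02 -1.000e-01  1.026e+02] F [ 0.1 -0.4 -2.8] g0.11 -> d [  0.1   0.6 -14.9] w [-0.5 -0.1  0. ]
[ 0.00052766 -0.07725727  0.07461644]
```

```bash
python3 -m crank '[0,0,0,-0.2,0,0,1, 0,0,1,-0.5,0,0,1, 0,0,3,-0.5,0,0,1, 0,0,4,-0.5,0,0,1, 0,0,6,-0.5,0,0,1, 0,0,8,-0.5,0,0,1, 0,0,10,-0.5,0,0,1, 0,0,12,-0.5,0,0,1, 0,0,13,-0.5,0,0,1, 0,0,13,-0.5,0,0,1]'
python3 -c "
from h import *
go((.5601,.0758,.0885),102.6);print(manip.get_obs()['ft_torque'])
s=cam('side','pics/s5.png');im=s['pixels']
cv2.imwrite('pics/v5.png',cv2.resize(im[140:215,215:315],(800,600),interpolation=2))"
```

```text
time: 11.9
ee_pos: [0.5592, 0.0756, 0.103]
eef_rot: [-180.0, -0.1, 102.6]
force: [0.2, -0.4, -2.9]
gripper_width: 0.108
t11.90 [0.5592 0.0756 0.103 ] [-1.800e+02 -1.000e-01  1.026e+02] F [ 0.2 -0.4 -2.9] g0.11 -> d [ 0.   0.9 14.5] w [-0.  -0.1  0. ]
[ 0.02301864  0.0389191  -0.01971035]
```

View pics/v5.png

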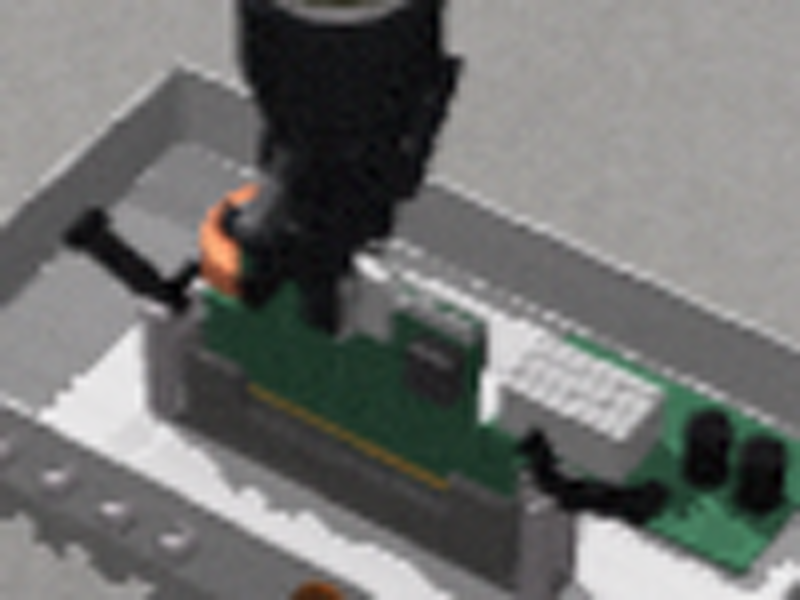

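The board is in the guides: both near posts hide its lower corners, the contact strip shows between them at (250,388)–(447,485), and there is no side force. Down to the sprung contacts.

```bash
python3 -m crank '[0,0,2,0,0,0,1, 0,0,4,0,0,0,1, 0,0,6,0,0,0,1, 0,0,8,0,0,0,1, 0,0,10,0,0,0,1, 0,0,12,0,0,0,1, 0,0,13,0,0,0,1, 0,0,14,0,0,0,1, 0,0,15,0,0,0,1, 0,0,15,0,0,0,1]'
python3 -c "
from h import *
go((.5601,.0758,.088),102.6);print(manip.get_obs()['ft_torque'])"
```

```text
time: 13.2
ee_pos: [0.5592, 0.0755, 0.0881]
eef_rot: [-180.0, -0.1, 102.6]
force: [-0.3, 0.4, -2.4]
gripper_width: 0.109
t13.20 [0.5592 0.0755 0.0881] [-1.800e+02 -1.000e-01  1.026e+02] F [-0.3  0.4 -2.4] g0.11 -> d [0.1 0.9 0.1] w [-0.  -0.1  0. ]
[-0.00736346  0.02515884  0.00364557]
```

```bash
python3 -m crank '[0,0,0.5,0,0,0,1, 0,0,1,0,0,0,1, 0,0,1,0,0,0,0.8, 0,0,1,0,0,0,0.6, 0,0,1,0,0,0,0.3, 0,0,1,0,0,0,0, 0,0,1,0,0,0,-0.3, 0,0,1,0,0,0,-0.3, 0,0,1,0,0,0,-0.3, 0,0,1,0,0,0,-0.3]'
python3 -m crank '[0,0,-5,0,0,0,-0.3, 0,0,-12,0,0,0,-0.3, 0,0,-22,0,0,0,-0.3, 0,0,-34,0,0,0,-0.3, 0,0,-50,0,0,0,0, 0,0,-70,0,0,0,0.5, 0,0,-90,0,0,0,1, 0,0,-105,0,0,0,1, 0,0,-110,0,0,0,1, 0,0,-110,0,0,0,1]'
python3 -c "
from h import *
go((.5601,.0758,.2),102.6);print(manip.get_obs()['ft_torque'])
s=cam('side','pics/s6.png');im=s['pixels']
cv2.imwrite('pics/v6.png',cv2.resize(im[140:215,215:315],(800,600),interpolation=2))"
```

```text
time: 14.45
ee_pos: [0.5592, 0.0756, 0.0871]
eef_rot: [-180.0, -0.1, 102.6]
force: [-0.4, -0.4, 0.8]
gripper_width: 0.655
time: 15.7
ee_pos: [0.5593, 0.0756, 0.1972]
eef_rot: [-180.0, -0.1, 102.6]
force: [-0.3, 0.8, -0.2]
gripper_width: -0.002
t15.70 [0.5593 0.0756 0.1972] [-1.800e+02 -1.000e-01  1.026e+02] F [-0.3  0.8 -0.2] g-0.00 -> d [ 0.   0.9 -2.8] w [-0.  -0.1  0. ]
[0.00306891 0.00011308 0.05540386]
```

View pics/v6.png

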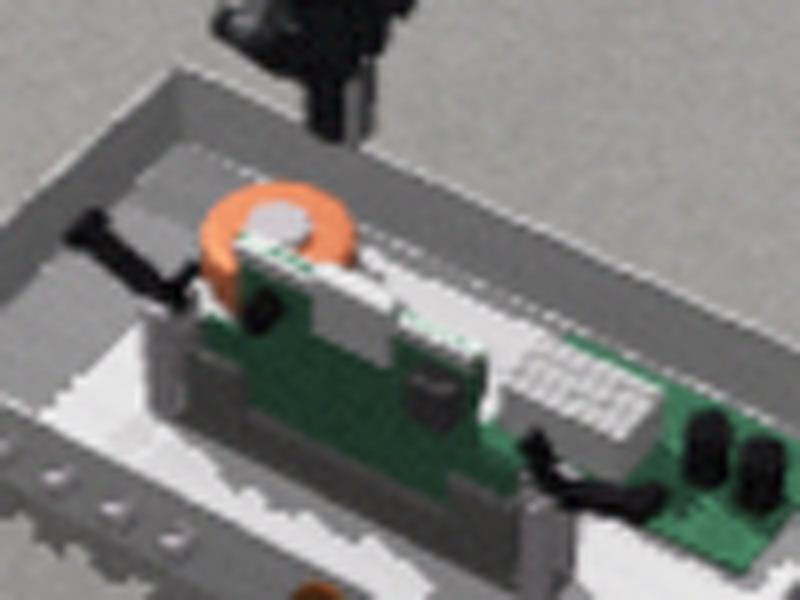

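The board stands loose and upright in the guides, with its top edge running from (240,240) to (480,350). Both levers are still out. For each lever I'll push the bar with the flat side of the closed fingers, following the arc and tilting the tool by half the lever angle.

```bash
cat >> h.py <<'E'
u=np.array([-.2181,.976,0]);n=np.array([.976,.2181,0]);C=np.array([.5616,.069,0])
def lev(sg,th,off=0,lift=0,past=10):   # sg +1 left, -1 right; th deg; off = standoff mm
    t=np.radians(th);f=t/2
    p=np.array([-np.cos(f),np.sin(f)]);d=np.array([-np.sin(f),-np.cos(f)])
    q=46*np.array([np.sin(t),np.cos(t)])-p*(16+off)+d*past
    P=C+u*sg*(93+q[0])/1e3+np.array([0,0,.061+(q[1]+lift)/1e3])
    return P,Ro.from_euler("xyz",[180,0,102.6],degrees=True)*Ro.from_rotvec([0,-sg*th/2,0],degrees=True)
def rows(L):
    o=manip.get_obs();T=Ro.from_euler("xyz",o["eef_rot"],degrees=True)
    print("t%.2f"%o["time"],o["ee_pos"].round(4),o["eef_rot"].round(1),"F",o["force"].round(1))
    for a in L:
        P,Q=lev(*a);d=T.inv().apply(P-o["ee_pos"])*1e3;w=(T.inv()*Q).as_rotvec(degrees=True)
        print(a,"world",P.round(4),"d",d.round(1),"w",w.round(1))
E
python3 -c "
from h import *
rows([(1,63,15,60),(1,63,15),(1,63,3)])"
```

```text
t15.75 [0.559  0.0755 0.1968] [-1.799e+02 -1.000e-01  1.026e+02] F [ 0.2 -0.4 -0. ]
(1, 63, 15, 60) world [0.5278 0.2205 0.1172] d [148.2   1.2  79.8] w [ -0.1 -31.6   0. ]
(1, 63, 15) world [0.5278 0.2205 0.0572] d [148.1   1.3 139.8] w [ -0.1 -31.6   0. ]
(1, 63, 3) world [0.53   0.2105 0.0634] d [137.9   1.3 133.5] w [ -0.1 -31.6   0. ]
```

```bash
python3 -m crank '[20,0,0,0,-4,0,1, 50,0,0,0,-10,0,1, 85,1,5,0,-17,0,1, 115,1,15,0,-24,0,1, 138,1,35,0,-30,0,1, 148,1,60,0,-31.6,0,1, 148,1,85,0,-31.6,0,1, 148,1,110,0,-31.6,0,1, 148,1,122,0,-31.6,0,1, 148,1,122,0,-31.6,0,1]'
python3 -c "
from h import *
rows([(1,63,15),(1,63,3),(1,63,0),(1,57),(1,51),(1,45),(1,39),(1,33),(1,27)])
s=cam('side','pics/s7.png');im=s['pixels']
cv2.imwrite('pics/v7.png',cv2.resize(im[125:215,205:325],(800,600),interpolation=2))"
```

```text
time: 17.0
ee_pos: [0.5272, 0.2198, 0.0742]
eef_rot: [-179.8, 31.6, 102.7]
force: [0.6, 0.5, 0.3]
gripper_width: 0.0
t17.00 [0.5272 0.2198 0.0742] [-179.8   31.6  102.7] F [0.6 0.5 0.3]
(1, 63, 15) world [0.5278 0.2205 0.0572] d [ 9.4  0.7 14.2] w [-0.1  0.1  0.1]
(1, 63, 3) world [0.53   0.2105 0.0634] d [-2.6  0.7 14.2] w [-0.1  0.1  0.1]
(1, 63, 0) world [0.5305 0.208  0.065 ] d [-5.6  0.7 14.2] w [-0.1  0.1  0.1]
(1, 57) world [0.5309 0.2065 0.0696] d [-9.3  0.7 11.1] w [-0.1  3.1  0.1]
(1, 51) world [0.5313 0.2046 0.074 ] d [-13.3   0.7   8.4] w [-0.1  6.1  0.1]
(1, 45) world [0.5318 0.2022 0.0782] d [-17.5   0.6   6.1] w [-0.1  9.1  0.1]
(1, 39) world [0.5324 0.1995 0.082 ] d [-21.9   0.6   4.4] w [-0.1 12.1  0.1]
(1, 33) world [0.5331 0.1964 0.0854] d [-26.4   0.6   3. ] w [-0.1 15.1  0.1]
(1, 27) world [0.5339 0.1931 0.0885] d [-31.    0.6   2.2] w [-0.1 18.1  0.1]
```

View pics/v7.png

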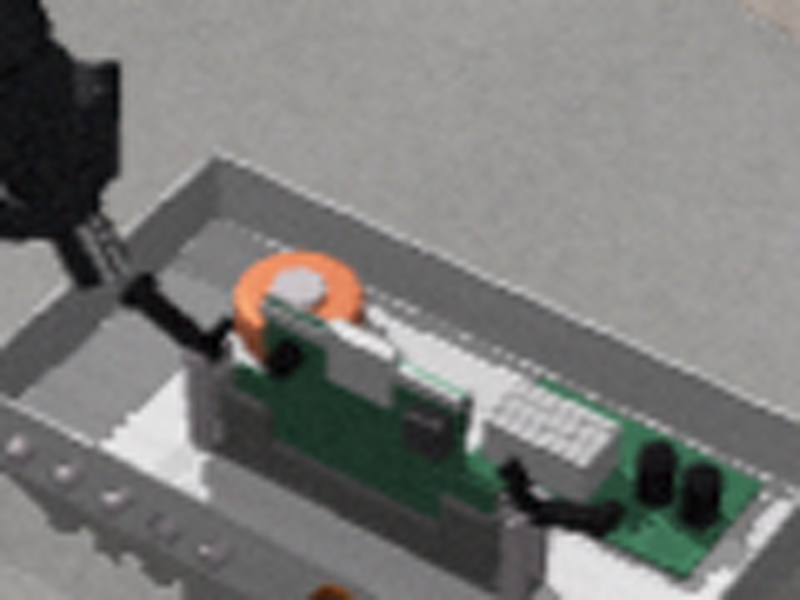

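The tilted, closed fingers hang just outside and above the left tip bar, which is at (140,290) in the crop. Now down and in, following the arc.

```bash
python3 -m crank '[6,0.7,5,0,0,0,1, 6,0.7,11,0,0,0,1, 5,0.7,14.2,0,0,0,1, 0,0.7,14.2,0,0,0,1, -3,0.7,14.2,0,0,0,1, -5.6,0.7,14.2,0,0,0,1, -7.5,0.7,12.6,0,1.5,0,1, -9.3,0.7,11.1,0,3,0,1, -11.3,0.7,9.7,0,4.5,0,1, -13.3,0.7,8.4,0,6,0,1]'
python3 -c "
from h import *
rows([(1,51),(1,45),(1,39),(1,33),(1,27),(1,24)])"
```

```text
time: 18.3
ee_pos: [0.5315, 0.2069, 0.0748]
eef_rot: [-180.0, 25.4, 102.7]
force: [-3.4, 7.4, 0.4]
gripper_width: 0.001
t18.30 [0.5315 0.2069 0.0748] [-180.    25.4  102.7] F [-3.4  7.4  0.4]
(1, 51) world [0.5313 0.2046 0.074 ] d [-1.7 -0.7  1.6] w [ 0.  -0.1  0.1]
(1, 45) world [0.5318 0.2022 0.0782] d [-5.6 -0.7 -1.1] w [0.  2.9 0.1]
(1, 39) world [0.5324 0.1995 0.082 ] d [-9.8 -0.7 -3.3] w [0.  5.9 0.1]
(1, 33) world [0.5331 0.1964 0.0854] d [-14.1  -0.7  -5.1] w [-0.   8.9  0.1]
(1, 27) world [0.5339 0.1931 0.0885] d [-18.5  -0.7  -6.4] w [-0.  11.9  0.1]
(1, 24) world [0.5343 0.1913 0.0899] d [-20.8  -0.7  -6.9] w [-0.  13.4  0.1]
```

```bash
python3 -m crank '[-3.6,-0.5,0.2,0,1.4,0,1, -5.6,-0.7,-1.1,0,2.9,0,1, -7.7,-0.7,-2.2,0,4.4,0,1, -9.8,-0.7,-3.3,0,5.9,0,1, -12,-0.7,-4.2,0,7.4,0,1, -14.1,-0.7,-5.1,0,8.9,0,1, -16.3,-0.7,-5.8,0,10.4,0,1, -18.5,-0.7,-6.4,0,11.9,0,1, -20.8,-0.7,-6.9,0,13.4,0,1, -20.8,-0.7,-6.9,0,13.4,0,1]'
python3 -c "
from h import *
rows([(1,24),(1,24,20),(1,24,20,60)])
s=cam('side','pics/s8.png');im=s['pixels']
cv2.imwrite('pics/v8.png',cv2.resize(im[125:215,205:325],(800,600),interpolation=2))"
```

```text
time: 19.55
ee_pos: [0.535, 0.1917, 0.0909]
eef_rot: [179.9, 11.8, 102.7]
force: [0.7, 3.5, 0.6]
gripper_width: -0.001
t19.55 [0.535  0.1917 0.0909] [179.9  11.8 102.7] F [0.7 3.5 0.6]
(1, 24) world [0.5343 0.1913 0.0899] d [-0.1 -0.8  1. ] w [ 0.1 -0.2  0.1]
(1, 24, 20) world [0.53   0.2104 0.0858] d [19.9 -0.8  1.1] w [ 0.1 -0.2  0.1]
(1, 24, 20, 60) world [0.53   0.2104 0.1458] d [  7.6  -0.7 -57.6] w [ 0.1 -0.2  0.1]
```

View pics/v8.png

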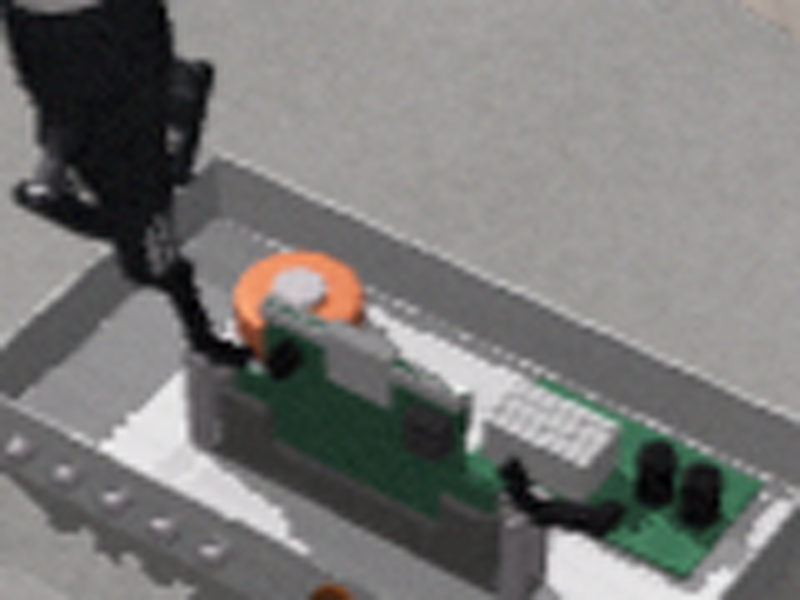

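The left lever has followed to about 24° and its nose is now over the shoulder at (250,355). The board is still upright. Leaving this one part-way, I'll back off and move to the right lever.

```bash
python3 -m crank '[8,-0.7,0,0,0,0,1, 18,-0.7,0,0,0,0,1, 22,-0.7,-10,0,1,0,1, 18,-0.7,-35,0,3,0,1, 10,-0.7,-65,0,6,0,1, -15,-0.7,-90,0,9,0,1, -60,-0.7,-100,0,12,0,1, -115,-0.7,-105,0,12,0,1, -170,-0.7,-105,0,12,0,1, -220,-0.7,-105,0,12,0,1]'
python3 -c "
from h import *
rows([(-1,63,15,60),(-1,63,15,17)])"
```

```text
time: 20.85
ee_pos: [0.5767, 0.0003, 0.24]
eef_rot: [179.9, -0.1, 102.7]
force: [1.5, -0.3, 0.4]
gripper_width: 0.001
t20.85 [5.767e-01 3.000e-04 2.400e-01] [ 1.799e+02 -1.000e-01  1.027e+02] F [ 1.5 -0.3  0.4]
(-1, 63, 15, 60) world [ 0.5954 -0.0825  0.1172] d [-8.520e+01 -1.000e-01  1.226e+02] w [ 0.1 31.4  0.1]
(-1, 63, 15, 17) world [ 0.5954 -0.0825  0.0742] d [-85.3  -0.2 165.6] w [ 0.1 31.4  0.1]
```

```bash
python3 -m crank '[-35,0,0,0,5,0,1, -65,0,5,0,12,0,1, -85,0,20,0,20,0,1, -88,0,45,0,27,0,1, -88,0,75,0,31.4,0,1, -88,0,105,0,31.4,0,1, -87,0,135,0,31.4,0,1, -86,0,155,0,31.4,0,1, -85,0,165,0,31.4,0,1, -85,0,165,0,31.4,0,1]'
python3 -c "
from h import *
rows([(-1,63,8),(-1,63,3),(-1,63,0),(-1,57),(-1,51),(-1,45),(-1,39)])"
```

```text
time: 22.1
ee_pos: [0.5956, -0.0819, 0.0748]
eef_rot: [179.9, -31.6, 102.7]
force: [-0.3, 0.6, 0.8]
gripper_width: 0.0
t22.10 [ 0.5956 -0.0819  0.0748] [179.9 -31.6 102.7] F [-0.3  0.6  0.8]
(-1, 63, 8) world [ 0.5941 -0.0766  0.0608] d [-2.7 -0.3 14.8] w [ 0.1 -0.1  0.1]
(-1, 63, 3) world [ 0.5932 -0.0725  0.0634] d [ 2.3 -0.3 14.8] w [ 0.1 -0.1  0.1]
(-1, 63, 0) world [ 0.5927 -0.07    0.065 ] d [ 5.3 -0.3 14.8] w [ 0.1 -0.1  0.1]
(-1, 57) world [ 0.5923 -0.0685  0.0696] d [ 9.1 -0.3 11.7] w [ 0.1 -3.1  0.1]
(-1, 51) world [ 0.5919 -0.0666  0.074 ] d [13.  -0.3  8.9] w [ 0.1 -6.1  0.1]
(-1, 45) world [ 0.5914 -0.0642  0.0782] d [17.3 -0.3  6.7] w [ 0.1 -9.1  0.1]
(-1, 39) world [ 0.5908 -0.0615  0.082 ] d [21.6 -0.3  4.9] w [  0.1 -12.1   0.1]
```

```bash
python3 -m crank '[-5,0,5,0,0,0,1, -5,0,11,0,0,0,1, -5,0,14.8,0,0,0,1, 0,0,14.8,0,0,0,1, 3,0,14.8,0,0,0,1, 5.3,0,14.8,0,0,0,1, 7.2,0,13.2,0,-1.5,0,1, 9.1,0,11.7,0,-3,0,1, 11,0,10.2,0,-4.5,0,1, 13,0,8.9,0,-6,0,1]'
python3 -c "
from h import *
rows([(-1,51),(-1,45),(-1,39),(-1,33),(-1,27),(-1,24),(-1,21)])"
```

```text
time: 23.35
ee_pos: [0.5924, -0.0677, 0.0743]
eef_rot: [179.8, -25.3, 102.7]
force: [-0.4, -5.9, -1.5]
gripper_width: 0.006
t23.35 [ 0.5924 -0.0677  0.0743] [179.8 -25.3 102.7] F [-0.4 -5.9 -1.5]
(-1, 51) world [ 0.5919 -0.0666  0.074 ] d [ 1.  -0.2  0.8] w [0.1 0.2 0.1]
(-1, 45) world [ 0.5914 -0.0642  0.0782] d [ 5.  -0.2 -1.9] w [ 0.1 -2.8  0.1]
(-1, 39) world [ 0.5908 -0.0615  0.082 ] d [ 9.1 -0.2 -4.2] w [ 0.1 -5.8  0.1]
(-1, 33) world [ 0.5901 -0.0584  0.0854] d [13.4 -0.2 -6. ] w [ 0.1 -8.8  0.1]
(-1, 27) world [ 0.5893 -0.0551  0.0885] d [17.9 -0.2 -7.3] w [  0.1 -11.8   0.1]
(-1, 24) world [ 0.5889 -0.0533  0.0899] d [20.1 -0.2 -7.7] w [  0.1 -13.3   0.1]
(-1, 21) world [ 0.5885 -0.0514  0.0912] d [22.4 -0.2 -8.1] w [  0.1 -14.8   0.1]
```

```bash
python3 -m crank '[3,0,-0.5,0,-1.3,0,1, 5,0,-1.9,0,-2.8,0,1, 7,0,-3.1,0,-4.3,0,1, 9.1,0,-4.2,0,-5.8,0,1, 11.2,0,-5.1,0,-7.3,0,1, 13.4,0,-6,0,-8.8,0,1, 15.6,0,-6.7,0,-10.3,0,1, 17.9,0,-7.3,0,-11.8,0,1, 20.1,0,-7.7,0,-13.3,0,1, 20.1,0,-7.7,0,-13.3,0,1]'
python3 -c "
from h import *
rows([(-1,24),(-1,18),(-1,12),(-1,8),(-1,4),(-1,0)])"
```

```text
time: 24.6
ee_pos: [0.5899, -0.0535, 0.0912]
eef_rot: [179.7, -11.9, 102.7]
force: [1.4, -4.1, 2.7]
gripper_width: 0.004
t24.60 [ 0.5899 -0.0535  0.0912] [179.7 -11.9 102.7] F [ 1.4 -4.1  2.7]
(-1, 24) world [ 0.5889 -0.0533  0.0899] d [ 0.1 -0.9  1.3] w [0.3 0.1 0.1]
(-1, 18) world [ 0.5881 -0.0495  0.0924] d [ 4.4 -0.9 -0.3] w [ 0.3 -2.9  0.1]
(-1, 12) world [ 0.5872 -0.0456  0.0944] d [ 8.7 -0.9 -1.4] w [ 0.3 -5.9  0.1]
(-1, 8) world [ 0.5866 -0.0429  0.0955] d [11.7 -0.9 -1.9] w [ 0.3 -7.9  0.1]
(-1, 4) world [ 0.586  -0.0402  0.0963] d [14.6 -0.9 -2.2] w [ 0.3 -9.9  0.1]
(-1, 0) world [ 0.5854 -0.0374  0.097 ] d [17.5 -0.9 -2.3] w [  0.3 -11.9   0.1]
```

```bash
python3 -m crank '[2,-0.5,0.5,0,-1.5,0,1, 4.4,-0.9,-0.3,0,-2.9,0,1, 6.5,-0.9,-0.9,0,-4.4,0,1, 8.7,-0.9,-1.4,0,-5.9,0,1, 10.2,-0.9,-1.7,0,-6.9,0,1, 11.7,-0.9,-1.9,0,-7.9,0,1, 12.5,-0.9,-2,0,-8.5,0,1, 13.2,-0.9,-2.1,0,-9.2,0,1, 14,-0.9,-2.2,0,-9.7,0,1, 14,-0.9,-2.2,0,-9.9,0,1]'
python3 -c "
from h import *
rows([(-1,4),(-1,0)])"
```

```text
time: 25.85
ee_pos: [0.587, -0.0414, 0.0974]
eef_rot: [179.5, -1.8, 102.6]
force: [1.8, -6.4, 4.3]
gripper_width: 0.005
t25.85 [ 0.587  -0.0414  0.0974] [179.5  -1.8 102.6] F [ 1.8 -6.4  4.3]
(-1, 4) world [ 0.586  -0.0402  0.0963] d [ 1.4 -0.8  1.1] w [0.4 0.2 0. ]
(-1, 0) world [ 0.5854 -0.0374  0.097 ] d [ 4.3 -0.7  0.5] w [ 0.4 -1.8  0. ]
```

```bash
python3 -m crank '[1,0,0,0,-0.5,0,1, 2,0,0,0,-1,0,1, 2.7,0,0,0,-1.5,0,1, 3.3,0,0,0,-1.8,0,1, 3.8,0,0,0,-1.8,0,1, 4.2,0,0,0,-1.8,0,1, 4.6,0,0,0,-1.8,0,1, 5,0,0,0,-1.8,0,1, 5,0,0,0,-1.8,0,1, 5,0,0,0,-1.8,0,1]'
python3 -c "
from h import *
rows([(-1,0)])"
```

```text
time: 27.1
ee_pos: [0.5863, -0.0375, 0.0986]
eef_rot: [179.4, 0.1, 102.6]
force: [-0.1, -8.0, 5.6]
gripper_width: 0.002
t27.10 [ 0.5863 -0.0375  0.0986] [1.794e+02 1.000e-01 1.026e+02] F [-0.1 -8.   5.6]
(-1, 0) world [ 0.5854 -0.0374  0.097 ] d [ 0.3 -0.9  1.6] w [ 0.6  0.1 -0. ]
```

```bash
python3 -m crank '[0.8,0,0.2,0,0,0,1, 1.4,0,0.4,0,0,0,1, 1.8,0,0.5,0,0,0,1, 2.2,0,0.5,0,0,0,1, 2.6,0,0.5,0,0,0,1, 3,0,0.5,0,0,0,1, 3,0,0.5,0,0,0,1, 3,0,0.5,0,0,0,1, 3,0,0.5,0,0,0,1, 3,0,0.5,0,0,0,1]'
python3 -c "
from h import *
rows([(-1,0)])
s=cam('side','pics/s9.png');im=s['pixels']
cv2.imwrite('pics/v9.png',cv2.resize(im[140:215,215:315],(800,600),interpolation=2))"
```

```text
time: 28.35
ee_pos: [0.5859, -0.0355, 0.099]
eef_rot: [179.4, 0.2, 102.5]
force: [0.5, -7.2, 3.4]
gripper_width: -0.004
t28.35 [ 0.5859 -0.0355  0.099 ] [179.4   0.2 102.5] F [ 0.5 -7.2  3.4]
(-1, 0) world [ 0.5854 -0.0374  0.097 ] d [-1.7 -0.9  2. ] w [ 0.6  0.2 -0.1]
```

View pics/v9.png

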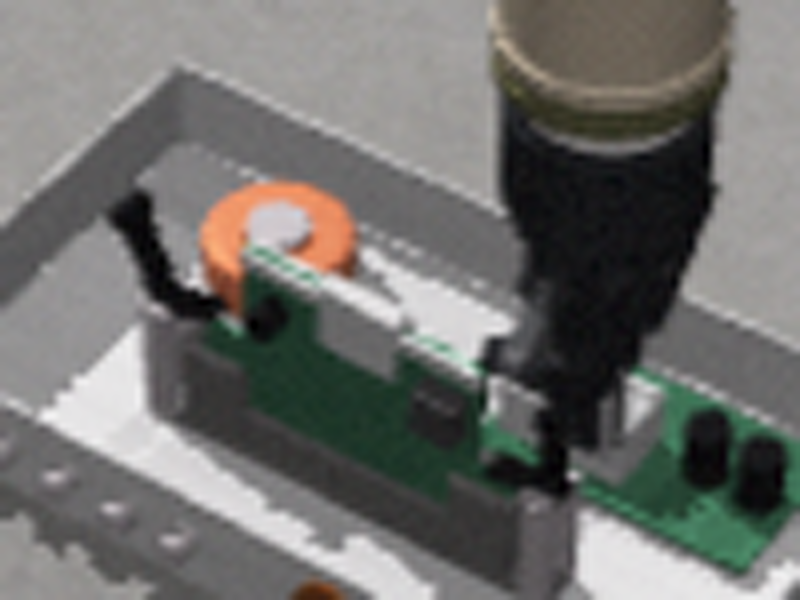

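The right lever stands near upright, with its bar under the fingers and its nose on the right shoulder at (500,465). It is still moving at 7 N, so it isn't against the stop yet.

```bash
python3 -m crank '[1.8,0,0.5,0,0,0,1, 2.4,0,0.5,0,0,0,1, 2.8,0,0.5,0,0,0,1, 3.2,0,0.5,0,0,0,1, 3.6,0,0.5,0,0,0,1, 4,0,0.5,0,0,0,1, 4,0,0.5,0,0,0,1, 4,0,0.5,0,0,0,1, 4,0,0.5,0,0,0,1, 4,0,0.5,0,0,0,1]'
python3 -c "
from h import *
rows([(-1,0),(-1,0,20)])"
```

```text
time: 29.65
ee_pos: [0.5857, -0.035, 0.0993]
eef_rot: [179.2, 0.5, 102.4]
force: [2.2, -15.2, -0.9]
gripper_width: -0.003
t29.65 [ 0.5857 -0.035   0.0993] [179.2   0.5 102.4] F [  2.2 -15.2  -0.9]
(-1, 0) world [ 0.5854 -0.0374  0.097 ] d [-2.3 -0.8  2.3] w [ 0.8  0.5 -0.2]
(-1, 0, 20) world [ 0.5897 -0.0569  0.097 ] d [-22.3  -0.8   2.5] w [ 0.8  0.5 -0.2]
```

Force climbed to 15 N with no further motion, so the right lever is at its stop. Backing off to finish the left one.

```bash
python3 -m crank '[-6,0,0,0,0,0,1, -14,0,0,0,0,0,1, -20,0,-15,0,0,0,1, -20,0,-45,0,0,0,1, -10,0,-75,0,0,0,1, 30,0,-90,0,0,0,1, 85,0,-92,0,0,0,1, 140,0,-92,0,0,0,1, 195,0,-92,0,0,0,1, 245,0,-92,0,0,0,1]'
python3 -c "
from h import *
rows([(1,24,10,40),(1,24,10)])"
```

```text
time: 30.9
ee_pos: [0.5312, 0.2072, 0.1902]
eef_rot: [179.2, 0.5, 102.4]
force: [0.6, -0.5, 0.6]
gripper_width: -0.004
t30.90 [0.5312 0.2072 0.1902] [179.2   0.5 102.4] F [ 0.6 -0.5  0.6]
(1, 24, 10, 40) world [0.5321 0.2008 0.1278] d [-5.9 -1.3 62.4] w [  0.8 -11.5  -0.3]
(1, 24, 10) world [0.5321 0.2008 0.0878] d [ -5.6  -1.9 102.4] w [  0.8 -11.5  -0.3]
```

```bash
python3 -m crank '[6,-1,0,0.8,-4,0,1, 6,-1,8,0.8,-8,0,1, 5,-1,20,0.8,-11.5,0,1, 4,-1,35,0.8,-11.5,0,1, 4,-1,50,0.8,-11.5,0,1, 4,-1.5,65,0.8,-11.5,0,1, 3,-1.5,80,0.8,-11.5,0,1, 2,-1.5,92,0.8,-11.5,0,1, 2,-1.5,101,0.8,-11.5,0,1, 2,-1.5,101,0.8,-11.5,0,1]'
python3 -c "
from h import *
rows([(1,24,3),(1,24),(1,18),(1,12),(1,8),(1,4),(1,0)])"
```

```text
time: 32.15
ee_pos: [0.5307, 0.2081, 0.0885]
eef_rot: [-180.0, 12.0, 102.3]
force: [1.1, 0.6, 0.5]
gripper_width: 0.005
t32.15 [0.5307 0.2081 0.0885] [-180.    12.   102.3] F [1.1 0.6 0.5]
(1, 24, 3) world [0.5336 0.1941 0.0893] d [-14.1  -0.1   2.2] w [-0.1 -0.  -0.3]
(1, 24) world [0.5343 0.1913 0.0899] d [-17.1  -0.1   2.2] w [-0.1 -0.  -0.3]
(1, 18) world [0.5351 0.1875 0.0924] d [-21.4  -0.    0.6] w [-0.1  3.  -0.3]
(1, 12) world [0.536  0.1836 0.0944] d [-25.7  -0.   -0.5] w [-0.1  6.  -0.3]
(1, 8) world [0.5366 0.1809 0.0955] d [-28.6  -0.   -1. ] w [-0.1  8.  -0.3]
(1, 4) world [0.5372 0.1782 0.0963] d [-31.6   0.   -1.3] w [-0.1 10.  -0.3]
(1, 0) world [0.5378 0.1754 0.097 ] d [-34.5   0.   -1.3] w [-0.1 12.  -0.3]
```

```bash
python3 -m crank '[-7,0,2.2,0,0,0,1, -12,0,2.2,0,0,0,1, -15,0,2.2,0,0,0,1, -17.1,0,2.2,0,0,0,1, -19.3,0,1.4,0,1.5,0,1, -21.4,0,0.6,0,3,0,1, -23.5,0,0,0,4.5,0,1, -25.7,0,-0.5,0,6,0,1, -27.2,0,-0.8,0,7,0,1, -27.2,0,-0.8,0,7,0,1]'
python3 -c "
from h import *
rows([(1,8),(1,4),(1,0)])"
```

```text
time: 33.4
ee_pos: [0.5365, 0.1821, 0.0954]
eef_rot: [180.0, 4.9, 102.3]
force: [-0.4, 2.5, 0.7]
gripper_width: -0.001
t33.40 [0.5365 0.1821 0.0954] [180.    4.9 102.3] F [-0.4  2.5  0.7]
(1, 8) world [0.5366 0.1809 0.0955] d [-1.2 -0.1  0.1] w [-0.   0.9 -0.3]
(1, 4) world [0.5372 0.1782 0.0963] d [-4.1 -0.1 -0.6] w [-0.   2.9 -0.3]
(1, 0) world [0.5378 0.1754 0.097 ] d [-7.  -0.1 -1. ] w [-0.   4.9 -0.3]
```

```bash
python3 -m crank '[-1.5,0,0,0,1,0,1, -2.8,0,-0.3,0,2,0,1, -4.1,0,-0.6,0,3,0,1, -5.2,0,-0.8,0,3.7,0,1, -6.2,0,-0.9,0,4.5,0,1, -7,0,-1,0,5,0,1, -7.8,0,-1,0,5,0,1, -8.5,0,-1,0,5,0,1, -8.5,0,-1,0,5,0,1, -8.5,0,-1,0,5,0,1]'
python3 -c "
from h import *
rows([(1,4),(1,0)])"
```

```text
time: 34.65
ee_pos: [0.5377, 0.1763, 0.0974]
eef_rot: [180.0, -0.3, 102.4]
force: [-3.4, 11.1, 0.8]
gripper_width: 0.003
t34.65 [0.5377 0.1763 0.0974] [180.   -0.3 102.4] F [-3.4 11.1  0.8]
(1, 4) world [0.5372 0.1782 0.0963] d [ 1.9 -0.1  1.1] w [ 0.  -2.3 -0.2]
(1, 0) world [0.5378 0.1754 0.097 ] d [-0.9 -0.1  0.4] w [ 0.  -0.3 -0.2]
```

```bash
python3 -m crank '[-2.4,0,0.2,0,0,0,1, -2.8,0,0.2,0,0,0,1, -3.2,0,0.2,0,0,0,1, -3.6,0,0.2,0,0,0,1, -4,0,0.2,0,0,0,1, -4,0,0.2,0,0,0,1, -4,0,0.2,0,0,0,1, -4,0,0.2,0,0,0,1, -4,0,0.2,0,0,0,1, -4,0,0.2,0,0,0,1]'
python3 -c "
from h import *
rows([(1,0)])"
```

```text
time: 35.9
ee_pos: [0.5378, 0.1761, 0.0975]
eef_rot: [180.0, -0.6, 102.6]
force: [-3.8, 14.9, 1.1]
gripper_width: 0.002
t35.90 [0.5378 0.1761 0.0975] [180.   -0.6 102.6] F [-3.8 14.9  1.1]
(1, 0) world [0.5378 0.1754 0.097 ] d [-0.7 -0.1  0.5] w [ 0.  -0.6 -0. ]
```

```bash
python3 -m crank '[-3.2,0,0.2,0,0,0,1, -3.6,0,0.2,0,0,0,1, -4,0,0.2,0,0,0,1, -4.4,0,0.2,0,0,0,1, -4.4,0,0.2,0,0,0,1, -4.4,0,0.2,0,0,0,1, -4.4,0,0.2,0,0,0,1, -4.4,0,0.2,0,0,0,1, -4.4,0,0.2,0,0,0,1, -4.4,0,0.2,0,0,0,1]'
python3 -c "
from h import *
rows([(1,0)])"
python3 -m crank '[4,0,0,0,0,0,1, 12,0,0,0,0,0,1, 20,0,-10,0,0,0,1, 20,0,-40,0,0,0,1, 20,0,-80,0,0,0,1, 20,-20,-130,0,0,0,1, 20,-50,-180,0,0,0,1, 40,-90,-200,0,0,0,1, 70,-130,-210,0,0,0,1, 100,-160,-210,0,0,0,1]'
python3 -c "
from h import *
s=cam('side','pics/s10.png');t=cam('top','pics/t10.png')
a=cv2.resize(s['pixels'][140:215,215:315],(800,600),interpolation=2)[:600];cv2.imwrite('pics/v10.png',a)
go((.5,.2,.3),102.6)
f=lambda P:((proj(s,P)+.5-[215,140])*8).round(0)
print(f([C+u*.093+[0,0,.107],C-u*.093+[0,0,.107],C+u*.057+[0,0,.111],C-u*.057+[0,0,.111]]))"
```

```text
time: 37.15
ee_pos: [0.5378, 0.176, 0.0975]
eef_rot: [180.0, -0.9, 102.8]
force: [-4.7, 17.2, 0.2]
gripper_width: 0.001
t37.15 [0.5378 0.176  0.0975] [180.   -0.9 102.8] F [-4.7 17.2  0.2]
(1, 0) world [0.5378 0.1754 0.097 ] d [-0.6 -0.1  0.5] w [ 0.  -0.9  0.2]
time: 38.4
ee_pos: [0.3589, 0.2349, 0.3106]
eef_rot: [179.9, -1.0, 102.7]
force: [1.0, -0.3, 0.6]
gripper_width: -0.003
t38.50 [0.3569 0.2364 0.3099] [-180.    -1.   103.1] F [ 0.2  0.1 -1.2] g0.00 -> d [-67.9 131.2   8.7] w [-0.  -1.   0.5]
[[170. 221.]
 [561. 411.]
 [242. 249.]
 [482. 365.]]
```

The picture limit is reached, so I'll check by numbers instead: dark bar positions and the board's top strip, from both cameras.

Run:
```python
from h import *
np.set_printoptions(precision=4,suppress=True)
s=cam("side");t=cam("top");ims=s["pixels"].max(2).astype(int);imt=t["pixels"].max(2).astype(int)
for nm,c,im in(("side",s,ims),("top",t,imt)):
    for sg in(1,-1):
        q=proj(c,C+u*sg*.093+[0,0,.107]);x,y=q.round().astype(int)
        print(nm,sg,"pred bar",q.round(1),"x0",x-8,"y0",y-7)
        print("\n".join("".join("#" if v<60 else "+" if v<100 else "." for v in r) for r in im[y-7:y+12,x-8:x+9]))
for nm,c,im in(("side",s,s["pixels"]),("top",t,t["pixels"])):
    m=((im.min(2)>185)).astype(np.uint8);q=[proj(c,C+u*a+[0,0,.113]) for a in(-.057,.057)]
    k=np.zeros_like(m);cv2.line(k,*[tuple(int(round(v)) for v in p) for p in q],1,3);r=cv2.minAreaRect(cv2.findNonZero(m*k));print(nm,"strip ends",cv2.boxPoints(r).round(1).tolist(),"pred seated .111",[proj(c,C+u*a+[0,0,.111]).round(1).tolist() for a in(-.057,.057)])
# before/after elsewhere
for nm,c in(("top0",t),("side0",s)):
    a=cv2.imread(f"pics/{nm}.png");d=cv2.absdiff(a,c["pixels"]).max(2)
    print(nm,"spare/rack box diff",(d[188:212,355:435]>60).sum() if nm=="top0" else (d[255:330,310:350]>60).sum())
    for hn,lo,hi in(("red",(0,180,90),(6,255,255)),("yellow",(20,150,100),(32,255,255))):
        f=lambda I:np.mean(np.argwhere(cv2.inRange(cv2.cvtColor(I,cv2.COLOR_BGR2HSV),lo,hi)[110:340,100:]),0)
        print(hn,f(a),f(c["pixels"]))
```

```text
side 1 pred bar [235.7 167.1] x0 228 y0 160
++++++...........
+++++............
++++.............
++++.............
++...............
+......+##.......
......+###+......
......####.......
.....#####.......
.....#####.......
.....+###+.......
.....+####.......
......####.......
......####......+
......+###......+
......####......#
......+###+....+#
......+####+....#
........#####+..#
side -1 pred bar [284.6 190.9] x0 277 y0 184
.................
.................
.................
.................
........#+.......
.......+##.......
...+..####.......
.+..+####+.......
..++#####+.......
.+..+####++......
.....####+.......
...++####++....++
+++.+####+...++++
###+.####++++.+++
#########+.+.+.++
#########..++++++
##########+++++++
###++#####+..++++
+++++.+##+++++.++
top 1 pred bar [206.3 171.1] x0 198 y0 164
.................
.................
.................
.................
........+........
......+##+.....++
.......###++#+###
.......+#########
.......+#########
.......+#########
........###+++++#
...............++
.............++++
............+++..
.................
..............
[... 372 characters left out ...]
###+++++.........
+++..............
.................
.................
side strip ends [[244.0, 172.0], [246.0, 168.0], [277.6000061035156, 183.8000030517578], [275.6000061035156, 187.8000030517578]] pred seated .111 [[274.7, 185.1], [244.7, 170.6]]
top strip ends [[218.6999969482422, 165.60000610351562], [261.8999938964844, 155.60000610351562], [263.0, 160.1999969482422], [219.6999969482422, 170.1999969482422]] pred seated .111 [[262.0, 158.3], [219.5, 168.0]]
top0 spare/rack box diff 0
red [120.3134 235.3099] [120.3394 235.3032]
yellow [125.9839  42.4226] [116.2     40.8667]
side0 spare/rack box diff 95
red [171.6351 174.9158] [171.9071 175.0107]
yellow [73.3382 57.2402] [72.7256 57.1907]
```

```bash
python3 -m crank '[-30,0,-5,0,0,0,1, -70,0,-15,0,0,0,1, -115,0,-25,0,0,0,1, -160,0,-30,0,0,0,1, -205,0,-30,0,0,0,1, -250,0,-30,0,0,0,1, -290,0,-30,0,0,0,1, -320,0,-30,0,0,0,1, -340,0,-30,0,0,0,1, -340,0,-30,0,0,0,1]' | head -3
python3 - <<'E'
from h import *
for nm in("top","side"):
    c=cam(nm);a=cv2.imread(f"pics/{nm}0.png");b=c["pixels"]
    B=[(110,210,170,280),(345,150,440,222)] if nm=="top" else [(140,165,175,200),(300,250,395,330)]
    for x0,y0,x1,y1 in B[:1]:
        f=lambda I:np.mean(np.argwhere(cv2.inRange(cv2.cvtColor(I,cv2.COLOR_BGR2HSV),(18,150,60),(34,255,255))[y0:y1,x0:x1]),0).round(2);print(nm,"tape",f(a),f(b))
    d=cv2.absdiff(a,b).max(2);x0,y0,x1,y1=B[1];ys,xs=np.nonzero(d[y0:y1,x0:x1]>60);print(nm,"rack diff",len(xs),(xs.min()+x0,xs.max()+x0,ys.min()+y0,ys.max()+y0) if len(xs) else "")
    sp=(340,110,375,145) if nm=="top" else (348,225,376,252)
    x0,y0,x1,y1=sp;print(nm,"spool diff",(d[y0:y1,x0:x1]>60).sum())
print(manip.job_done())
E
```

```text
time: 39.85
ee_pos: [0.4359, -0.0993, 0.3342]
eef_rot: [179.9, -0.9, 102.6]
top tape [29.21 27.56] [29.27 27.55]
top rack diff 1118 (np.int64(345), np.int64(425), np.int64(166), np.int64(221))
top spool diff 0
side tape [18.23 17.45] [18.23 17.58]
side rack diff 215 (np.int64(344), np.int64(394), np.int64(253), np.int64(329))
side spool diff 0
the job is handed in; nothing more can be done
None
```

The shouldered board is in the card socket, contact edge down, and both ejector levers stand home against their stops. The arm has let go and is clear. I handed the job in at about 40 s of the 72 s allowed.

How it went:
- **Board:** I lifted it from the rack by its grip and lowered it into the guides. It took almost no force until it touched the sprung contacts.
- **Levers:** I pushed them with the side of the closed fingers along their arcs: left to about 24°, right fully home, then left fully home.
- **Forces:** The highest reading was about 18 N on the left lever and 15 N on the right, checked only at the end of each move. At the end both levers had stopped moving while the force rose, so I took that as the hard stop.

Last checks:
- **Levers and board:** Both lever bars were within about 1 pixel of where they should be when home. The board's top edge was within about 3 pixels of its seated position, and part of that edge may be the grip.
- **Tape, spool and screwdriver:** All three were unchanged in both views.
- **Spare board:** It was unchanged in the top view before the last retreat. After that, the arm or its shadow covered part of the rack, so the later differences there tell nothing certain. The side view already differed there by 95 pixels, probably the lifted board and its shadow.
- **Not done:** I had used all 12 pictures, so the final state was checked only by numbers. The side-only offset of the board disagreed with the other estimates by up to 3 mm, but the board went in freely.

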